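# Recap the gas hob and show the wok jet to the camera with an inspection mirror

### The arm

A 6-joint arm with a two-finger parallel gripper is mounted at the origin on the work surface. World frame = base frame: x ahead of the robot, y to its left, z up, the work surface at z = 0. Lengths are in m, angles in rad, forces in N, time in s.
With the tool pointing down it reaches from about 0.375 to 0.9 m from the base axis. Payload 3.1 kg.
Tool frame: the origin (TCP) lies between the finger pads; the fingertips stand manip.finger_overhang ahead of it and the grasp point (between the pads) lies 5 mm behind it (manip.finger_overhang is the distance from the TCP to the fingertips, in m); z points along the fingers, y is the line along which they close (so a half turn about z gives the same grasp; the last joint's range is limited). The gripper opens to 85 mm and grips with 20 to 120 N. Pads are 22 mm wide; open, the fingers measure 114 mm over their backs; the gripper's body (76 mm by 85 mm) begins 54 mm behind the grasp point. The pads swing forward as they close: fully open they stand 13 mm farther back than shut.
Start: joints at [1.067, 0.527, 1.433, -0, 1.181, -0.178], TCP at [0.199, 0.592, 0.245] pointing down, gripper open.
Joint ranges: [-3.08, 3.08], [-0.75, 2.2], [0.22, 2.44], [-1.43, 4.57], [0, 2.65], [-2.85, 2.85]. Speed limits (rad/s): [2.79, 2.79, 3.14, 3.14, 3.14, 3.14].

### API

Orientations are given as a unit quaternion [x, y, z, w].
In Python, from station import manip gives the robot as it stands.
- The arm moves only by the tool drive_tool, never from a script. Its argument "plan" is a list of rows, each a list of 7 numbers: the shift along the tool's x, y, z in m, then the turn, a rotation vector about the tool's x, y, z in degrees, then the opening, from -1 (shut) to 1 (fully open). In form: [[x, y, z, wx, wy, wz, gripper], ...]. A call has 1 to 10 rows; each row shifts and turns the commanded pose from where the row before left it, along the tool's axes as they then stand; what a row does not reach is not made up. A row lasts 1/10 s, in which the tool goes at most 50 mm and 8.59 degrees, less where a joint would pass 70% of its speed; a pose out of reach is approached as far as the arm can. A call is refused whole if a number of a shift passes 0.05 or a number of a turn 8.59, either way. A call with a gripper value outside its range is refused whole. The fingers move at their own pace and stop on an object; "newtons" is the grip in N (left out, the last holds). Time passes only in rows, so rows that do not move let the fingers close. It gives the time, the measured TCP pose, the force, the opening and the grip force at its end, in the units of the state.
- manip.sense(): the state, without advancing time (a new reading comes with each control period).
- manip.snapshot(name): name is "scene" or "top" or "wrist"; returns a dict with "image" (480x640x3 uint8, red, green, blue), "z_map" (480x640 float32, m along the optical axis (not along the pixel's ray), 0 where there is no reading), "fov_y" (degrees; the focal length in pixels is half the picture's height over the tangent of half this angle, whatever the lens; pixels are square), "cx", "cy" (the principal point, pixels), "extrinsics" (4x4, takes a point from camera to world coordinates); the wrist camera has in their place "mount" (4x4, takes a point from camera to tool coordinates, whose origin is the TCP and whose axes are the flange's). Camera axes: x right, y up, looking along -z (the intrinsics and any distortion apply to the point x, -y, -z); pixel columns grow to the right and rows downward; lengths in m; the calibration is good to about 2 mm. A picture is of the moment at which its call begins: read the wrist's pose just before it.
- manip.sign_off(): hands the job in; it is judged then, once.
The state is a dict: "t": time; "q": joint angles; "qd": joint speeds; "tau": joint torques, N m; "tcp_pos": TCP position; "tool_rot": TCP orientation; "force": force on the tool from outside, world axes, zero at the start; "ft_torque": the same for the moment, N m; "finger_gap": opening from 0.0 (shut) to 1.0 (fully open); "gripper_force": force on a finger pad.
Only numpy, scipy, OpenCV 4.12 (cv2) and the standard library are available. Lean on these libraries where they do the work, as an engineer would, in place of code of your own. Each camera call takes 0.05 s, during which the arm holds its last target. There are 200 camera calls.

### The job

The gas hob has just been cleaned: put the two loose small burner caps back on the two small burners that are bare, seated fully home, and leave the caps that are already fitted and everything else on the worktop alone. Then pick up the inspection mirror and hold it over the open wok burner, glass down, its centre straight above the brass jet and somewhere between 12 and 26 cm above the worktop, angled so that the little camera on the tripod sees the jet in the middle of the glass. Finish while still holding the mirror steady at that angle, touching nothing else with it.

Things in the scene. Friction and masses are not known exactly. Their poses are not given: they have to be found in the camera images.
- hob: Fixed gas hob, steel plate 480 (x) x 530 (y) x 8 mm. Origin under its centre at worktop level, z up; +x is the cook's side with a row of knobs (tops 35 high) 205 from centre. In the middle the open wok well: aluminium cup, outer diameter 96, inner 60, rim 34 above the worktop. Four small burners stand 105 (x) and 165 (y) either side of centre.
- jet (a point): Tip of the brass gas jet (diameter 12 mm) in the middle of the wok well's floor, 18 above the worktop, 16 below the well's rim, pointing up: the marker to be shown to the camera. Only a line of sight from well above gets to it.
- camera_view (a point): Point in the air straight above the jet, 190 mm above the worktop, at which the small grey camera looks (fixed, on a table tripod 110 mm high beyond the cook's side of the hob). x points along the camera's line of view to its lens centre, 340 mm away (lens 324 from the jet horizontally, 87 above the worktop); y is level, square to it. Where the camera stands around the well varies.
- mirror: Inspection mirror, about 140 g, rigid, starts lying glass down. Blue grip 18 wide, z 4 to 22, from x -80 to 25 (black end knob, diameter 22, x -80 to -68), steel rod, round black head of diameter 82, 10 thick, centred at x 125, glass (diameter 76) in its underside. Origin: worktop level under the grip, near balance. x: towards the head; z: out of the mirror's BACK (glass faces -z).
- mirror_face (a point): Centre of the glass, in its plane, 125 mm along x from the mirror's origin and at the origin's height. Axes as the mirror's.
- burner_a_seat (a point): Centre of the top of one of four equal small burners (aluminium crown, diameter 53, on a flange of 74): the plane a cap's brim rests on, 32 mm above the worktop, z up. Bore for the cap's boss: diameter 37, 17 deep. Which burner is at which corner varies; two of the four carry a cap at the start, two are bare.
- burner_b_seat (a point): Centre of the top of one of four equal small burners (aluminium crown, diameter 53, on a flange of 74): the plane a cap's brim rests on, 32 mm above the worktop, z up. Bore for the cap's boss: diameter 37, 17 deep. Which burner is at which corner varies; two of the four carry a cap at the start, two are bare.
- burner_c_seat (a point): Centre of the top of one of four equal small burners (aluminium crown, diameter 53, on a flange of 74): the plane a cap's brim rests on, 32 mm above the worktop, z up. Bore for the cap's boss: diameter 37, 17 deep. Which burner is at which corner varies; two of the four carry a cap at the start, two are bare.
- burner_d_seat (a point): Centre of the top of one of four equal small burners (aluminium crown, diameter 53, on a flange of 74): the plane a cap's brim rests on, 32 mm above the worktop, z up. Bore for the cap's boss: diameter 37, 17 deep. Which burner is at which corner varies; two of the four carry a cap at the start, two are bare.
- cap_1: Black enamelled small burner cap, about 120 g, all four alike: brim of diameter 60 from 7 to 16 mm above the origin (bevelled from 13.5 up), below it a boss of diameter 30, 7 high. Origin: centre of the boss's underside, z up. Fitted: brim on the crown, origin 7 below the seat. Two caps are fitted at the start, two lie boss down on the worktop.
- cap_2: Black enamelled small burner cap, about 120 g, all four alike: brim of diameter 60 from 7 to 16 mm above the origin (bevelled from 13.5 up), below it a boss of diameter 30, 7 high. Origin: centre of the boss's underside, z up. Fitted: brim on the crown, origin 7 below the seat. Two caps are fitted at the start, two lie boss down on the worktop.
- cap_3: Black enamelled small burner cap, about 120 g, all four alike: brim of diameter 60 from 7 to 16 mm above the origin (bevelled from 13.5 up), below it a boss of diameter 30, 7 high. Origin: centre of the boss's underside, z up. Fitted: brim on the crown, origin 7 below the seat. Two caps are fitted at the start, two lie boss down on the worktop.
- cap_4: Black enamelled small burner cap, about 120 g, all four alike: brim of diameter 60 from 7 to 16 mm above the origin (bevelled from 13.5 up), below it a boss of diameter 30, 7 high. Origin: centre of the boss's underside, z up. Fitted: brim on the crown, origin 7 below the seat. Two caps are fitted at the start, two lie boss down on the worktop.
- wok_crown: Wok burner crown taken off for cleaning: bare aluminium ring, outer diameter 116, bore 72, 22 high, lying on the worktop. Loose bystander.
- wok_cap: Black enamelled disc, diameter 100, 9 thick, no boss: the wok burner's own cap, lying on the worktop. Much bigger than the small caps and fits none of the small burners; stays where it is. Loose bystander.
- cup: Orange espresso mug, mouth diameter 68, 58 high. Loose bystander.
- screwdriver: Screwdriver lying on the worktop, about 200 long. Loose bystander.
- brush: Cleaning brush lying on the worktop, about 200 long. Loose bystander.
- mill: Dark turned-wood pepper mill, 195 high, 58 across. Loose bystander.
- jar: Glass jar with a steel lid, 95 high, 72 across. Loose bystander.
Not all that is in view belongs to the job. Leave any orange or pink look-alike of the cap_3 alone.

How it is judged:
By the outcome, as a careful person would: the job done as asked, in the order asked, and still so for the second after the job is handed in, while the arm keeps its last pose, push and grip.
It also fails if it takes over 67 s, if anything falls off the work surface, if the arm or the gripper's body presses on something with over 40 N, if the wrist force passes 120 N, or if a joint passes its speed limit or range.

## Working session

There is one attempt and no reset: what is moved stays moved. The work goes in short steps, Python scripts to look and compute and a tool call to move; the robot and the scene stay as the last step left them, time stands still between calls to the robot, and variables do not carry over. Pictures are saved under pics/ and viewed, at most 10 in all, crops included, and the job is handed in when it is done.

Besides the shell and the picture viewer there is one more tool, called after "Call:" as name(argument=value, ...) on one line, values as JSON. drive_tool: Moves the arm, as the interface text tells. Its arguments: {"type":"object","properties":{"plan":{"type":"array"},"newtons":{"type":"number"}},"required":["plan"]}

```bash
ls; mkdir -p pics
python3 - <<'E'
from station import manip
import cv2,numpy as np
print(manip.finger_overhang, manip.sense())
for n in("top","scene"):
    s=manip.snapshot(n); cv2.imwrite(f"pics/{n}0.png",s["image"][:,:,::-1]); np.savez(f"{n}0.npz",**s)
    print({k:v for k,v in s.items() if k not in("image","z_map")})
E
```

```text
pics
0.014 {'t': 0.0, 'q': array([ 1.06751248e+00,  5.28453102e-01,  1.43390306e+00,  2.07341660e-06,
        1.18137651e+00, -1.78485345e-01]), 'qd': array([ 0.00037273, -0.00019272, -0.00272255,  0.00056343, -0.0005463 ,
       -0.00034567]), 'tau': array([-3.91332997e-04, -4.42336786e+01, -1.78028351e+01, -1.67706944e-04,
        8.26024421e-03,  1.31818439e-05]), 'tcp_pos': array([0.19907845, 0.59172947, 0.24434136]), 'tool_rot': array([ 1.61686647e-01,  9.86841570e-01, -1.00812220e-03, -3.58630880e-04]), 'force': array([ 0.62845002,  0.75013891, -0.40982682]), 'ft_torque': array([ 0.01416662, -0.0344482 ,  0.00395744]), 'gripper_force': 0.0, 'finger_gap': 1.0018404630737365}
{'fov_y': 53.827603591410515, 'cx': 325.63221212559375, 'cy': 241.820602047735, 'extrinsics': array([[ 0.02131975,  0.98568522, -0.16724269,  0.21686588],
       [-0.99974554,  0.01978547, -0.01083508,  0.01047858],
       [-0.00737101,  0.16743114,  0.98585622,  1.69943673],
       [ 0.        ,  0.        ,  0.        ,  1.        ]])}
{'fov_y': 51.11291038208608, 'cx': 322.6733990964636, 'cy': 240.96006599275913, 'extrinsics': array([[-0.74325755, -0.55891397,  0.36767293,  0.95112067],
       [ 0.66900215, -0.61923209,  0.41108119,  0.5385971 ],
       [-0.00208414,  0.55151318,  0.83416357,  1.24841902],
       [ 0.        ,  0.        ,  0.        ,  1.        ]])}
```

View pics/top0.png

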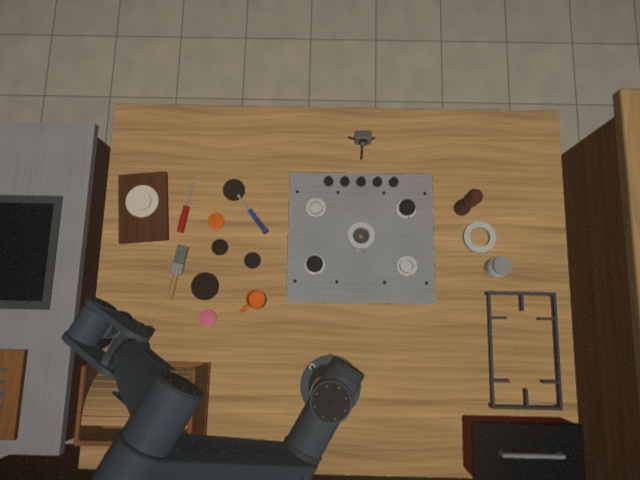

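View pics/scene0.png

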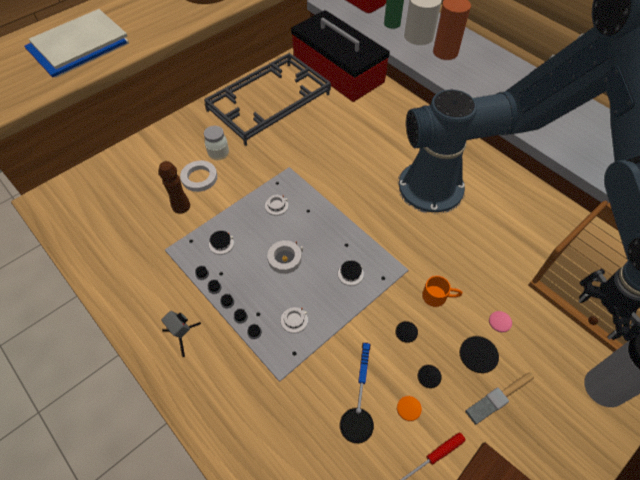

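The top picture shows:
- Loose small caps at (220,247) and (252,260).
- Bare burners at (316,207) and (407,266), fitted burners at (406,208) and (314,264), and the well at (361,236).
- The mirror, with its head at (233,189) and its blue grip at (256,218).
- The tripod camera at (362,137).
- Look-alikes, all to be left alone: orange disc (216,220), pink disc (208,318) and the large wok cap (205,286).

In the scene picture the two black caps are at (406,331) and (429,376).

```bash
cat > h.py <<'E'
import numpy as np, cv2
from scipy.spatial.transform import Rotation as R
def load(n): return dict(np.load(n))
def T_of(s):
    T=np.eye(4); T[:3,:3]=R.from_quat(s["tool_rot"]).as_matrix(); T[:3,3]=s["tcp_pos"]; return T
def ray(s,u,v):
    f=240/np.tan(np.radians(s["fov_y"]/2)); E=s["extrinsics"]
    u,v=np.broadcast_arrays(np.asarray(u,float),np.asarray(v,float))
    d=np.stack([(u-s["cx"])/f,-(v-s["cy"])/f,-np.ones_like(u)],-1)
    return E[:3,3], d@E[:3,:3].T
def onplane(s,u,v,z):
    o,d=ray(s,u,v); return o+d*((z-o[2])/d[...,2])[...,None]
def depthpt(s,u,v):
    o,d=ray(s,u,v); z=s["z_map"][np.asarray(v,int),np.asarray(u,int)]; return o+d*z[...,None]
def cloud(s):
    v,u=np.mgrid[0:480,0:640]; return depthpt(s,u,v)
def proj(s,P):
    f=240/np.tan(np.radians(s["fov_y"]/2)); p=np.linalg.inv(s["extrinsics"])@np.append(P,1)
    return np.array([s["cx"]+f*p[0]/-p[2], s["cy"]-f*p[1]/-p[2]])
def tri(pairs):
    "least-squares point from [(snap,u,v)..]; residual"
    A=0;b=0
    for s,u,v in pairs:
        o,d=ray(s,u,v); d=d/np.linalg.norm(d); M=np.eye(3)-np.outer(d,d); A=A+M; b=b+M@o
    return np.linalg.solve(A,b)
def wrist(manip,name):
    st=manip.sense(); s=manip.snapshot("wrist"); s["extrinsics"]=T_of(st)@s.pop("mount")
    cv2.imwrite(f"pics/{name}.png",s["image"][:,:,::-1]); np.savez(f"{name}.npz",**s); return s
E
python3 - <<'E'
from h import *
t=load("top0.npz"); c=load("scene0.npz")
P=dict(capA=((220,247),(429,376)),capB=((252,260),(406,331)),head=((233,189),(357,425)),grip=((256,218),(364,362)),
 bareL=((316,207),(294,319)),bareR=((407,266),(276,204)),fitL=((314,264),(351,271)),fitR=((406,208),(220,240)),well=((361,236),(284,256)),cam=((362,137),(175,324)))
for k,(a,b) in P.items():
    print(k,"tri",tri([(t,*a),(c,*b)]).round(3),"top",depthpt(t,*a).round(3),"scene",depthpt(c,*b).round(3))
# blue grip segmentation
for s in(t,c):
    hsv=cv2.cvtColor(s["image"],cv2.COLOR_RGB2HSV); m=cv2.inRange(hsv,(105,120,50),(125,255,255))
    n,l,st,ce=cv2.connectedComponentsWithStats(m); print([(st[i][4],ce[i].round(1)) for i in range(1,n) if st[i][4]>20])
E
```

```text
capA tri [0.478 0.41  0.009] top [0.477 0.411 0.011] scene [0.481 0.41  0.017]
capB tri [0.433 0.291 0.013] top [0.431 0.292 0.014] scene [0.435 0.289 0.016]
head tri [0.695 0.375 0.011] top [0.692 0.374 0.018] scene [0.696 0.374 0.011]
grip tri [0.582 0.281 0.036] top [0.583 0.283 0.027] scene [0.578 0.276 0.021]
bareL tri [0.631 0.066 0.016] top [0.632 0.067 0.01 ] scene [0.632 0.065 0.015]
bareR tri [ 0.422 -0.266  0.016] top [ 0.421 -0.264  0.014] scene [ 0.426 -0.264  0.021]
fitL tri [0.421 0.067 0.028] top [0.417 0.068 0.046] scene [0.427 0.07  0.041]
fitR tri [ 0.632 -0.262  0.031] top [ 0.626 -0.257  0.045] scene [ 0.637 -0.258  0.041]
well tri [ 0.527 -0.1    0.023] top [ 0.526 -0.098  0.02 ] scene [ 0.528 -0.102  0.022]
cam tri [ 0.878 -0.096  0.083] top [ 0.871 -0.094  0.097] scene [ 0.881 -0.089  0.101]
[(np.int32(43), array([253.3, 215.4])), (np.int32(27), array([262.9, 227.9]))]
[(np.int32(700), array([69.6, 57.4])), (np.int32(242), array([363.9, 362.5]))]
```

Call:
drive_tool(plan=[[-0.04,-0.0185,0.003,0,0,0,1],[-0.04,-0.0185,0.003,0,0,0,1],[-0.04,-0.0185,0.003,0,0,0,1],[-0.04,-0.0185,0.003,0,0,0,1],[-0.04,-0.0185,0.003,0,0,0,1],[-0.04,-0.0185,0.003,0,0,0,1],[-0.04,-0.0185,0.003,0,0,0,1],[-0.04,-0.0185,0.003,0,0,0,1],[0,0,0,0,0,0,1],[0,0,0,0,0,0,1]], newtons=40)

```text
t: 1.1
tcp_pos: [0.4558, 0.349, 0.2208]
tool_rot: [0.163, 0.987, -0.0, -0.001]
force: [0.1, -0.0, -0.8]
finger_gap: 1.0
gripper_force: 0.0
```

Run:
```python
from h import *
from station import manip
print(manip.snapshot("wrist")["mount"].round(3)); s=wrist(manip,"w1"); print(manip.sense()["tcp_pos"],s["fov_y"])
for P in [(.478,.41,.012),(.433,.291,.012),(.59,.42,.01),(.695,.375,.01)]: print(proj(s,P))
```

```text
[[-0.     0.965  0.263  0.066]
 [ 1.     0.    -0.     0.001]
 [-0.     0.263 -0.965 -0.129]
 [ 0.     0.     0.     1.   ]]
[0.45443869 0.35031093 0.22101861] 61.50506696269969
[391.20075886 213.13052693]
[241.89535474 207.87201195]
[434.4584907  322.06149229]
[416.69449674 426.056924  ]
```

View pics/w1.png

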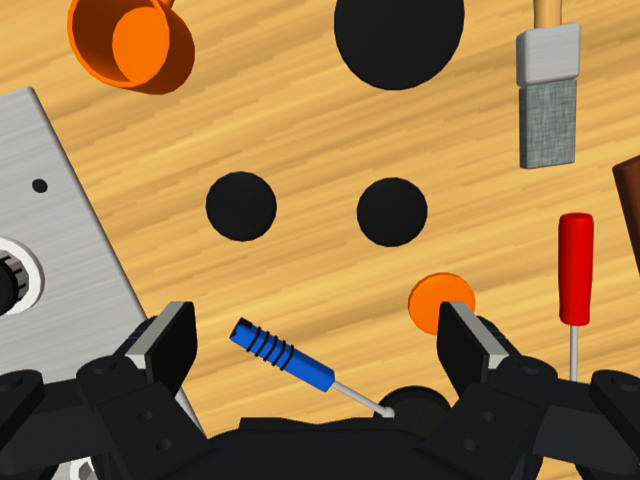

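The wrist picture shows two equal black discs, one at (241,206) and one at (392,212), each about 70 px (60 mm) across. They match the small caps. The orange disc at (441,303) is the look-alike, and the 130 px disc at (399,25) is the wok cap. The mirror's grip runs from (240,328) to (330,380).

```bash
cat >> h.py <<'E'
def blob(s,u,v,r=60,thr=70):
    "centre of the dark blob at (u,v)"
    g=(s["image"].max(2)<thr).astype(np.uint8); n,l,st,ce=cv2.connectedComponentsWithStats(g)
    i=l[int(v),int(u)]; return ce[i], st[i]
def togo(st,P):
    Rm=R.from_quat(st["tool_rot"]).as_matrix(); return Rm.T@(np.asarray(P)-st["tcp_pos"])
E
python3 - <<'E'
from h import *
from station import manip
w=load("w1.npz"); t=load("top0.npz"); c=load("scene0.npz"); st=manip.sense()
for n,a,b,d in(("A",(392,212),(220,247),(429,376)),("B",(241,206),(252,260),(406,331))):
    cw,s1=blob(w,*a); ct,s2=blob(t,*b); cc,s3=blob(c,*d)
    print(n,cw,s1,ct,s2,cc,s3,"tri wt",tri([(w,*cw),(t,*ct)]).round(4),"all",tri([(w,*cw),(t,*ct),(c,*cc)]).round(4),"wrist@.015",onplane(w,*cw,.015).round(4),"dep",depthpt(w,*cw).round(4))
    P=onplane(w,*cw,.015); P[2]=.018; print("togo",togo(st,P).round(4))
E
```

```text
A [391.54828412 211.76589518] [ 357  178   70   69 3759] [219.43478261 246.80978261] [212 240  16  15 184] [429.05502392 376.17703349] [418 365  23  23 418] tri wt [0.4747 0.4097 0.0237] all [0.478  0.4113 0.0099] wrist@.015 [0.4762 0.4103 0.015 ] dep [0.4758 0.4101 0.0168]
togo [-0.0018  0.0639  0.203 ]
B [240.78672986 206.09926277] [ 206  172   71   69 3798] [251.98360656 259.98907104] [245 253  15  15 183] [406.36440678 331.57627119] [396 322  22  20 354] tri wt [0.4307 0.2919 0.0172] all [0.4321 0.2911 0.011 ] wrist@.015 [0.4309 0.2914 0.015 ] dep [0.4307 0.2919 0.017 ]
togo [ 0.0033 -0.0632  0.2031]
```

Call:
drive_tool(plan=[[0,0.022,0.02,0,0,0,1],[0,0.022,0.02,0,0,0,1],[-0.002,0.02,0.02,0,0,0,1],[0,0,0.02,0,0,0,1],[0,0,0.02,0,0,0,1],[0,0,0,0,0,0,1],[0,0,0,0,0,0,1]])

```text
t: 1.9
tcp_pos: [0.4765, 0.4109, 0.1213]
tool_rot: [0.161, 0.987, -0.0, -0.0]
force: [-0.5, -0.3, 0.7]
finger_gap: 1.0
gripper_force: 0.0
```

Run:
```python
from h import *
from station import manip
w=wrist(manip,"w2"); w1=load("w1.npz"); st=manip.sense()
a=proj(w,(.476,.41,.014)); cw,s=blob(w,*a); print(a,cw,s,st["tcp_pos"])
print(tri([(w,*cw),(w1,391.5,211.8)]), depthpt(w,*cw)); P=onplane(w,*cw,.015); P[2]=.018; print(P,togo(st,P).round(4))
```

```text
[313.58189912 241.50608445] [315.08315834 242.38233235] [ 267  196   97   94 7143] [0.47736359 0.41096296 0.12214717]
[0.47705735 0.41053159 0.01238257] [0.47625355 0.41088681 0.01612904]
[0.47655085 0.4107823  0.018     ] [ 0.0008 -0.0005  0.1041]
```

Call:
drive_tool(plan=[[0.001,0,0.03,0,0,0,1],[0,0,0.03,0,0,0,1],[0,0,0.02,0,0,0,1],[0,0,0.015,0,0,0,1],[0,0,0.009,0,0,0,1],[0,0,0,0,0,0,-1],[0,0,0,0,0,0,-1],[0,0,0,0,0,0,-1],[0,0,0,0,0,0,-1],[0,0,0,0,0,0,-1]])

```text
t: 2.95
tcp_pos: [0.4775, 0.4107, 0.0188]
tool_rot: [0.162, 0.987, 0.001, 0.001]
force: [-1.2, -0.3, 6.4]
finger_gap: 0.672
gripper_force: 43.2
```

Call:
drive_tool(plan=[[0,0,-0.01,0,0,0,-1],[0,0,-0.03,0,0,0,-1],[0,0,-0.04,0,0,0,-1],[0,0,-0.04,0,0,0,-1],[0,0,0,0,0,0,-1]])

```text
t: 3.45
tcp_pos: [0.4804, 0.4126, 0.1437]
tool_rot: [0.162, 0.987, 0.004, 0.005]
force: [0.6, 0.8, -2.3]
finger_gap: 0.672
gripper_force: 43.5
```

Run:
```python
from h import *
from station import manip
w=wrist(manip,"w3"); st=manip.sense(); print(st["tcp_pos"],st["finger_gap"])
Ti=np.linalg.inv(T_of(st)); C=cloud(w); C=C@Ti[:3,:3].T+Ti[:3,3]
m=(w["z_map"]>0)&(w["image"].max(2)<70)&(abs(C[...,1])<.026)&(abs(C[...,0])<.05)&(abs(C[...,2])<.04)
p=C[m]; print(m.sum(),p.min(0),p.max(0),np.median(p,0))
# bare burners, rough refine: bright blobs
```

```text
[0.47878027 0.41145733 0.14094238] 0.6719346995999762
18492 [-0.03123898 -0.02599831 -0.03019688] [0.02862698 0.02599796 0.00786849] [ 0.00196063  0.00147299 -0.00016158]
```

View pics/w3.png

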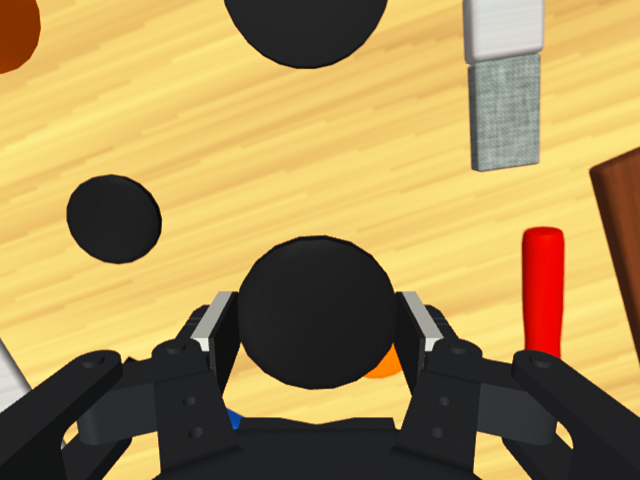

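The cap sits level between the pads, centred near (317,312).

Call:
drive_tool(plan=[[-0.04,-0.035,-0.003,0,0,0,-1],[-0.04,-0.035,-0.003,0,0,0,-1],[-0.04,-0.035,-0.003,0,0,0,-1],[-0.04,-0.035,-0.003,0,0,0,-1],[-0.04,-0.035,0,0,0,0,-1],[-0.04,-0.035,0,0,0,0,-1],[-0.04,-0.035,0,0,0,0,-1],[-0.04,-0.035,0,0,0,0,-1],[0,0,0,0,0,0,-1],[0,0,0,0,0,0,-1]])

```text
t: 4.5
tcp_pos: [0.677, 0.0632, 0.1464]
tool_rot: [0.163, 0.987, 0.0, -0.002]
force: [-0.2, -0.2, -1.0]
finger_gap: 0.67
gripper_force: 43.6
```

Run:
```python
from h import *
from station import manip
w=load("w3.npz")
# held-cap centre in tool frame from w3
st=manip.sense(); w=wrist(manip,"w4")
Ti=np.linalg.inv(T_of(st)); C=cloud(w); c=C@Ti[:3,:3].T+Ti[:3,3]
m=(w["z_map"]>0)&(abs(c[...,2])<.003)&(abs(c[...,1])<.026)&(abs(c[...,0])<.04); 
for y0 in(-.02,-.01,0,.01,.02):
    q=c[m&(abs(c[...,1]-y0)<.002)]; print(y0,q[:,0].min().round(4),q[:,0].max().round(4),q[:,0].mean().round(4))
print(st["tcp_pos"],st["tool_rot"],proj(w,(.632,.067,.032)))
# points on crown top
mm=(w["z_map"]>0)&(abs(C[...,2]-.033)<.004)&(np.hypot(C[...,0]-.632,C[...,1]-.067)<.035)
q=C[mm]; print(len(q),q.min(0),q.max(0),np.median(q[:,2]))
z=np.uint8(mm)*255; ct=max(cv2.findContours(z,cv2.RETR_EXTERNAL,2)[0],key=len); e=cv2.fitEllipse(cv2.convexHull(ct)); print(e, onplane(w,*e[0],.032))
```

```text
-0.02 -0.0179 0.0193 0.0007
-0.01 -0.0248 0.0254 0.0014
0 -0.0268 0.0282 0.0013
0.01 -0.026 0.0269 0.0019
0.02 -0.0208 0.0216 0.0009
[0.67698438 0.06324028 0.14638075] [ 1.63260384e-01  9.86580900e-01  1.03018010e-05 -2.04308410e-03] [296.90385995 168.63365139]
3419 [0.60373093 0.03981494 0.02901986] [0.65812301 0.09367902 0.03479749] 0.032360403984182134
((295.614501953125, 165.80914306640625), (90.60272979736328, 92.36910247802734), 152.703125) [0.63018291 0.06682874 0.032     ]
```

View pics/w4.png

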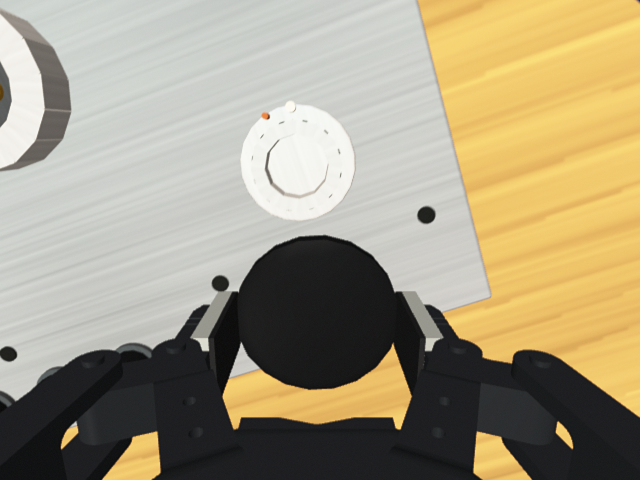

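The bare burner's bore is at (297,165). The held cap is in the foreground, and the igniter pins at (265,116) and (290,106) are clear of the fingers.

Run:
```python
from h import *
from station import manip
st=manip.sense(); print(st["tcp_pos"],(togo(st,(.6308,.0668,.05))-[.0013,0,0]).round(4), (togo(st,(.6308,.0668,.044))).round(4))
```

```text
[0.67630398 0.06470624 0.14659242] [ 0.042  -0.0125  0.0968] [ 0.0433 -0.0125  0.1028]
```

Call:
drive_tool(plan=[[0.021,-0.006,0,0,0,0,-1],[0.022,-0.006,0.01,0,0,0,-1],[0,0,0.03,0,0,0,-1],[0,0,0.03,0,0,0,-1],[0,0,0.02,0,0,0,-1],[0,0,0.005,0,0,0,-1],[0,0,0.003,0,0,0,-1],[0,0,0.002,0,0,0,-1],[0,0,0,0,0,0,-1]])

```text
t: 5.45
tcp_pos: [0.6338, 0.0676, 0.0495]
tool_rot: [0.161, 0.987, 0.0, 0.001]
force: [0.1, -0.0, -1.3]
finger_gap: 0.671
gripper_force: 43.6
```

Call:
drive_tool(plan=[[0,0,0.002,0,0,0,-1],[0,0,0.002,0,0,0,-1],[0,0,0.001,0,0,0,-1],[0,0,0,0,0,0,-1]])

```text
t: 5.85
tcp_pos: [0.6335, 0.0671, 0.044]
tool_rot: [0.162, 0.987, 0.0, 0.0]
force: [0.3, -0.6, 0.7]
finger_gap: 0.67
gripper_force: 43.8
```

Run:
```python
from h import *
from station import manip
s=[]
for i in range(4): manip.snapshot("wrist"); s.append(manip.sense()["tcp_pos"])
print(np.array(s).round(4)); st=manip.sense(); print(st["force"])
```

```text
[[0.6334 0.0671 0.0439]
 [0.6335 0.0671 0.044 ]
 [0.6334 0.0671 0.0439]
 [0.6335 0.0671 0.0439]]
[-0.17224842  0.64020472  2.92390427]
```

Call:
drive_tool(plan=[[0,0,0.001,0,0,0,-1],[0,0,0.001,0,0,0,-1],[0,0,0,0,0,0,-1]])

```text
t: 6.35
tcp_pos: [0.6335, 0.0671, 0.0437]
tool_rot: [0.162, 0.987, -0.0, 0.0]
force: [-2.7, -0.5, 12.1]
finger_gap: 0.667
gripper_force: 45.0
```

Call:
drive_tool(plan=[[0,0,-0.001,0,0,0,-1],[0,0,0,0,0,0,1],[0,0,0,0,0,0,1],[0,0,0,0,0,0,1],[0,0,-0.02,0,0,0,1],[0,0,-0.04,0,0,0,1],[-0.02,0,-0.04,0,0,0,1],[-0.03,0,0,0,0,0,1],[0,0,0,0,0,0,1]])

```text
t: 7.25
tcp_pos: [0.6857, 0.0496, 0.1449]
tool_rot: [0.162, 0.987, 0.0, 0.005]
force: [-0.4, -0.1, -0.2]
finger_gap: 1.003
gripper_force: 0.0
```

```bash
cat >> h.py <<'E'
def disc(s,c,z,tol,r):
    "fit circle centre (world) of cloud points near height z within r of c"
    C=cloud(s); m=(s["z_map"]>0)&(abs(C[...,2]-z)<tol)&(np.hypot(C[...,0]-c[0],C[...,1]-c[1])<r)
    p=C[m][:,:2].astype(np.float32); (cc,rad)=cv2.minEnclosingCircle(p); return len(p),np.array(cc).round(4),rad,np.percentile(C[m][:,2],[5,50,95]).round(4)
E
python3 - <<'E'
from h import *
from station import manip
st=manip.sense(); w=wrist(manip,"w5"); print(st["tcp_pos"])
print("cap",disc(w,(.631,.067),.041,.003,.035)); print("flange/crown",disc(w,(.631,.067),.032,.004,.04),disc(w,(.631,.067),.018,.006,.042))
print("togo B",togo(st,(.431,.2916,.12)).round(3))
E
```

```text
[0.68571671 0.04961438 0.14491382]
cap (8807, array([0.6342, 0.0679]), 0.030086582526564598, array([0.0392, 0.0412, 0.0424]))
flange/crown (5, array([0.6079, 0.0562]), 0.010267524980008602, array([0.03  , 0.0316, 0.032 ])) (2243, array([0.6309, 0.0663]), 0.03703807294368744, array([0.014 , 0.0153, 0.0167]))
togo B [0.319 0.148 0.022]
```

Call:
drive_tool(plan=[[0.04,0.0185,0,0,0,0,1],[0.04,0.0185,0,0,0,0,1],[0.04,0.0185,0,0,0,0,1],[0.04,0.0185,0,0,0,0,1],[0.04,0.0185,0,0,0,0,1],[0.04,0.0185,0.01,0,0,0,1],[0.04,0.0185,0.012,0,0,0,1],[0.039,0.0185,0,0,0,0,1],[0,0,0,0,0,0,1],[0,0,0,0,0,0,1]])

```text
t: 8.3
tcp_pos: [0.4235, 0.2936, 0.1199]
tool_rot: [0.16, 0.987, -0.001, -0.001]
force: [1.3, -0.4, 1.3]
finger_gap: 0.997
gripper_force: 0.0
```

Run:
```python
from h import *
from station import manip
manip.snapshot("wrist"); st=manip.sense(); w=wrist(manip,"w6")
a=proj(w,(.431,.2915,.014)); cw,s=blob(w,*a); print(a,cw,s,st["tcp_pos"]); P=onplane(w,*cw,.015); P[2]=.018
print(depthpt(w,*cw),P,togo(st,P).round(4))
```

```text
[315.68628125 252.21257299] [314.34324362 252.53106947] [ 266  206   97   94 7097] [0.42503131 0.29323883 0.12014921]
[0.43034639 0.2908692  0.01602963] [0.43064344 0.29076258 0.018     ] [-0.0062 -0.0005  0.1021]
```

Call:
drive_tool(plan=[[-0.006,-0.0005,0.025,0,0,0,1],[0,0,0.03,0,0,0,1],[0,0,0.02,0,0,0,1],[0,0,0.015,0,0,0,1],[0,0,0.011,0,0,0,1],[0,0,0,0,0,0,1],[0,0,0,0,0,0,-1],[0,0,0,0,0,0,-1],[0,0,0,0,0,0,-1],[0,0,0,0,0,0,-1]])

```text
t: 9.4
tcp_pos: [0.4318, 0.2909, 0.021]
tool_rot: [0.161, 0.987, 0.0, 0.001]
force: [-0.2, -2.0, 7.2]
finger_gap: 0.661
gripper_force: 41.7
```

Call:
drive_tool(plan=[[0,0,0,0,0,0,-1],[0,0,-0.01,0,0,0,-1],[0,0,-0.03,0,0,0,-1],[0,0,-0.04,0,0,0,-1],[0,0,-0.04,0,0,0,-1],[0,0,0,0,0,0,-1],[0,0,0,0,0,0,-1]])

```text
t: 10.1
tcp_pos: [0.4314, 0.2913, 0.141]
tool_rot: [0.162, 0.987, 0.001, 0.001]
force: [-0.8, -0.1, -1.2]
finger_gap: 0.665
gripper_force: 43.1
```

Run:
```python
from h import *
from station import manip
st=manip.sense(); print(st["tcp_pos"],st["q"].round(2),"bareR",togo(st,(.421,-.265,.145)).round(3))
```

```text
[0.43143657 0.29125201 0.14104378] [ 0.38  0.54  1.79  0.    0.8  -0.87] bareR [-0.168 -0.531 -0.005]
```

Call:
drive_tool(plan=[[-0.019,-0.044,0,0,0,0,-1],[-0.019,-0.044,0,0,0,0,-1],[-0.019,-0.044,0,0,0,0,-1],[-0.019,-0.044,0,0,0,0,-1],[-0.019,-0.044,0,0,0,0,-1],[-0.019,-0.044,0,0,0,0,-1],[-0.019,-0.044,0,0,0,0,-1],[-0.019,-0.044,0,0,0,0,-1],[-0.019,-0.044,0,0,0,0,-1],[-0.019,-0.044,0,0,0,0,-1]])

```text
t: 11.1
tcp_pos: [0.4694, -0.188, 0.138]
tool_rot: [0.162, 0.987, 0.001, -0.002]
force: [1.6, 0.4, -0.7]
finger_gap: 0.661
gripper_force: 43.2
```

Call:
drive_tool(plan=[[-0.019,-0.044,0,0,0,0,-1],[-0.019,-0.044,0,0,0,0,-1],[0,0,0,0,0,0,-1],[0,0,0,0,0,0,-1],[0,0,0,0,0,0,-1]])

```text
t: 11.6
tcp_pos: [0.4773, -0.2803, 0.1381]
tool_rot: [0.162, 0.987, 0.001, -0.002]
force: [-0.7, 0.6, -1.5]
finger_gap: 0.661
gripper_force: 43.2
```

Run:
```python
from h import *
from station import manip
manip.snapshot("wrist"); st=manip.sense(); w=wrist(manip,"w7"); c=(.421,-.265)
print(st["tcp_pos"],st["q"].round(2))
for z,t,r in((.032,.004,.032),(.015,.004,.042)):
    print(disc(w,c,z,t,r))
Ti=np.linalg.inv(T_of(st)); C=cloud(w); k=C@Ti[:3,:3].T+Ti[:3,3]
m=(w["z_map"]>0)&(abs(k[...,2])<.006)&(abs(k[...,1])<.026)&(abs(k[...,0])<.04); q=k[m]
mm=abs(q[:,1])<.02; print("cap z",np.median(q[:,2]),"x",q[:,0].min(),q[:,0].max())
P=disc(w,c,.032,.004,.032)[1]; print(togo(st,(*P,.05)).round(4))
```

```text
[ 0.47765151 -0.28011157  0.1384427 ] [-0.73  0.58  1.71  0.    0.86 -1.98]
(3825, array([ 0.4229, -0.2648]), 0.027405254542827606, array([0.031 , 0.0324, 0.0335]))
(7346, array([ 0.4228, -0.2645]), 0.037042174488306046, array([0.0142, 0.0154, 0.0165]))
cap z 0.00481013884187137 x -0.02813183052020063 0.029299860272685496
[ 0.0565 -0.0031  0.0886]
```

Call:
drive_tool(plan=[[0.028,-0.0015,0,0,0,0,-1],[0.028,-0.0015,0.01,0,0,0,-1],[0,0,0.03,0,0,0,-1],[0,0,0.025,0,0,0,-1],[0,0,0.016,0,0,0,-1],[0,0,0.004,0,0,0,-1],[0,0,0.003,0,0,0,-1],[0,0,0,0,0,0,-1],[0,0,0,0,0,0,-1]])

```text
t: 12.6
tcp_pos: [0.4252, -0.2674, 0.0524]
tool_rot: [0.161, 0.987, -0.0, 0.001]
force: [0.2, 0.5, -1.3]
finger_gap: 0.662
gripper_force: 43.2
```

Call:
drive_tool(plan=[[0,0,0.001,0,0,0,-1],[0,0,0.001,0,0,0,-1],[0,0,0.001,0,0,0,-1],[0,0,0.001,0,0,0,-1],[0,0,0,0,0,0,-1]])

```text
t: 13.1
tcp_pos: [0.4246, -0.2672, 0.0475]
tool_rot: [0.162, 0.987, 0.0, -0.0]
force: [-0.6, 0.0, -0.4]
finger_gap: 0.663
gripper_force: 43.2
```

Call:
drive_tool(plan=[[0,0,0.001,0,0,0,-1],[0,0,0.001,0,0,0,-1],[0,0,0.0005,0,0,0,-1],[0,0,0,0,0,0,-1]])

```text
t: 13.5
tcp_pos: [0.4247, -0.2673, 0.046]
tool_rot: [0.162, 0.987, -0.0, 0.0]
force: [-0.4, 1.9, 8.2]
finger_gap: 0.663
gripper_force: 44.5
```

Call:
drive_tool(plan=[[0,0,-0.001,0,0,0,-1],[0,0,0,0,0,0,1],[0,0,0,0,0,0,1],[0,0,0,0,0,0,1],[0,0,-0.02,0,0,0,1],[0,0,-0.04,0,0,0,1],[-0.02,0,-0.05,0,0,0,1],[-0.03,0,-0.03,0,0,0,1],[0,0,0,0,0,0,1],[0,0,0,0,0,0,1]])

```text
t: 14.5
tcp_pos: [0.4711, -0.2828, 0.183]
tool_rot: [0.161, 0.987, -0.0, 0.001]
force: [-1.6, 0.7, -0.6]
finger_gap: 0.996
gripper_force: 0.0
```

```bash
cat >> h.py <<'E'
def log(st):
    with open("qlog.txt","a") as f: f.write(" ".join(map(str,[*st["q"],*st["tcp_pos"],*st["tool_rot"]]))+"\n")
E
python3 - <<'E'
from h import *
from station import manip
manip.snapshot("wrist"); st=manip.sense(); log(st); w=wrist(manip,"w8"); c=(.423,-.265)
print(st["tcp_pos"],"cap",disc(w,c,.041,.003,.035),disc(w,c,.015,.004,.042))
E
```

```text
[ 0.46972519 -0.28178897  0.18176505] cap (6395, array([ 0.4254, -0.2665]), 0.03001071885228157, array([0.0392, 0.0412, 0.0424])) (1807, array([ 0.4226, -0.2646]), 0.0369354747235775, array([0.0139, 0.0153, 0.0165]))
```

Call:
drive_tool(plan=[[0.005,0.045,0,0,0,0,1],[0.005,0.045,0,0,0,0,1],[0.005,0.045,0,0,0,0,1],[0.005,0.045,0,0,0,0,1],[0.005,0.045,0,0,0,0,1],[0.005,0.045,0,0,0,0,1],[0.005,0.045,0,0,0,0,1],[0.005,0.045,0,0,0,0,1],[0.005,0.045,0,0,0,0,1],[0.005,0.045,0,0,0,0,1]])

```text
t: 15.6
tcp_pos: [0.565, 0.1611, 0.1803]
tool_rot: [0.162, 0.987, -0.001, -0.003]
force: [0.5, 0.1, -0.5]
finger_gap: 0.997
gripper_force: 0.0
```

Call:
drive_tool(plan=[[0.005,0.045,0,0,0,0,1],[0.005,0.045,0,0,0,0,1],[0,0.045,0,0,0,0,1],[0,0,0,0,0,-8.4,1],[0,0,0,0,0,-8.4,1],[0,0,0,0,0,-8.4,1],[0,0,0,0,0,-8.4,1],[0,0,0,0,0,-8.4,1],[0,0,0,0,0,-8.4,1],[0,0,0,0,0,-8.4,1]])

```text
t: 16.6
tcp_pos: [0.5985, 0.2899, 0.1798]
tool_rot: [-0.346, 0.938, 0.0, -0.003]
force: [-0.1, -0.2, -0.5]
finger_gap: 0.996
gripper_force: 0.0
```

Call:
drive_tool(plan=[[0,0,0,0,0,0,1],[0,0,0,0,0,0,1],[0,0,0,0,0,0,1]])

```text
t: 16.9
tcp_pos: [0.5999, 0.2905, 0.1816]
tool_rot: [-0.343, 0.94, 0.0, -0.001]
force: [-0.4, 0.3, 0.6]
finger_gap: 0.997
gripper_force: 0.0
```

Run:
```python
from h import *
from station import manip
manip.snapshot("wrist"); st=manip.sense(); log(st); w=wrist(manip,"w9")
print(st["tcp_pos"],st["tool_rot"].round(3),st["q"].round(3),proj(w,(.597,.294,.02)),proj(w,(.693,.374,.01)))
hsv=cv2.cvtColor(w["image"],cv2.COLOR_RGB2HSV); m=cv2.inRange(hsv,(105,120,40),(125,255,255)); p=np.argwhere(m)[:,::-1]; print(len(p),p.mean(0))
```

```text
[0.60015995 0.29059402 0.18187528] [-0.343  0.939  0.    -0.001] [ 0.284  0.654  1.377 -0.     1.111 -1.987] [322.95584912 221.42312311] [321.43711537 363.53604918]
3161 [323.41758937 181.35273648]
```

View pics/w9.png

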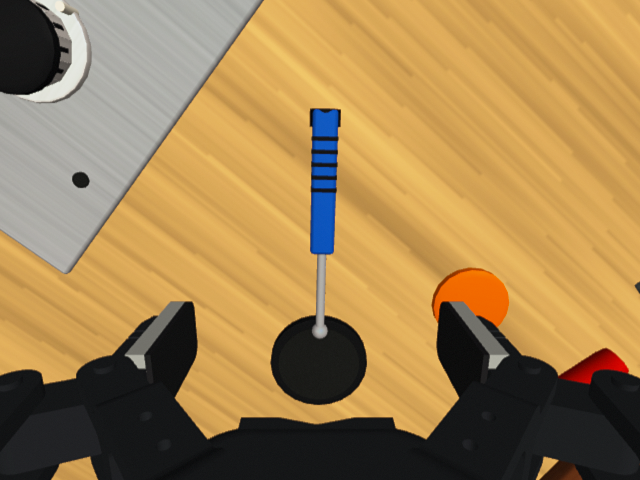

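The wrist picture shows the mirror with its grip from (325,110) to (321,253) and its head centred at (319,359), back side up. Both caps' tops measure 41 mm, so they are seated.

Run:
```python
from h import *
from station import manip
from scipy.optimize import least_squares
w=load("w9.npz"); st=manip.sense(); t=load("top0.npz"); c=load("scene0.npz")
hsv=cv2.cvtColor(w["image"],cv2.COLOR_RGB2HSV); m=cv2.inRange(hsv,(105,120,40),(125,255,255)); p=np.argwhere(m)[:,::-1]
print("grip depth z",np.percentile(depthpt(w,p[:,0],p[:,1])[:,2],[10,50,90]))
cw,s=blob(w,321,375); m2=(w["image"].max(2)<70)
(hx,hy),r=cv2.minEnclosingCircle(np.float32([[u,v] for v in range(312,405) for u in range(268,370) if m2[v,u] ]))
H=onplane(w,319,359.5,.010); print("head blob",cw,s,(hx,hy,r),H)
P=onplane(w,p[:,0],p[:,1],.020)[:,:2]; g=P.mean(0); d=np.linalg.svd(P-g,full_matrices=0)[2][0]; d*=np.sign(d@(H[:2]-g))
s_=(P-g)@d; print("grip cen",g,"ends",s_.min(),s_.max(),"az pca",np.degrees(np.arctan2(*d[::-1])),"az grip->head",np.degrees(np.arctan2(*(H[:2]-g)[::-1])))
yx=R.from_quat(st["tool_rot"]).as_matrix(); print("tool x az",np.degrees(np.arctan2(yx[1,0],yx[0,0])))
# camera body
for n,s in(("top",t),("scene",c)):
    C=cloud(s); k=(C[...,2]>.075)&(C[...,2]<.16)&(abs(C[...,0]-.87)<.06)&(abs(C[...,1]+.1)<.06)&(s["z_map"]>0)
    q=C[k]; print(n,len(q),q.mean(0),q.min(0),q.max(0), "az",np.degrees(np.arctan2(q[:,1].mean()+.0991,q[:,0].mean()-.5268)))
```

```text
grip depth z [0.0211131  0.02225715 0.02326919]
head blob [318.24576403 360.98134618] [ 271  316   96   89 6433] (318.4108581542969, 360.7657470703125, 47.69902038574219) [0.69139028 0.3699503  0.01      ]
grip cen [0.57495504 0.27569967] ends -0.05032666962787607 0.05318278282802978 az pca 38.84733787067861 az grip->head 38.9890700811653
tool x az -139.8859645493851
top 241 [ 0.87276454 -0.09536197  0.09522773] [ 0.84492095 -0.12610688  0.0751271 ] [ 0.90146996 -0.06578353  0.10966883] az 0.6190380353088626
scene 466 [ 0.87803918 -0.09456338  0.09592131] [ 0.84853145 -0.12975053  0.07539931] [ 0.90086982 -0.06853635  0.10897619] az 0.7399937559470919
```

Call:
drive_tool(plan=[[0.0024,0.0043,0.03,0,0,1.2,1],[0,0,0.04,0,0,0,1],[0,0,0.04,0,0,0,1],[0,0,0.02,0,0,0,0.5],[0,0,0.018,0,0,0,0.5],[0,0,0.009,0,0,0,0.2],[0,0,0,0,0,0,-0.2],[0,0,0,0,0,0,-0.2]], newtons=60)

```text
t: 17.8
tcp_pos: [0.5965, 0.2928, 0.0262]
tool_rot: [-0.334, 0.943, -0.0, 0.001]
force: [-0.6, 0.2, 0.6]
finger_gap: 0.402
gripper_force: 0.0
```

Call:
drive_tool(plan=[[0,0,0,0,0,0,-1],[0,0,0,0,0,0,-1],[0,0,0,0,0,0,-1],[0,0,0,0,0,0,-1],[0,0,0,0,0,0,-1],[0,0,0,0,0,0,-1]])

```text
t: 18.4
tcp_pos: [0.5971, 0.2928, 0.0271]
tool_rot: [-0.334, 0.943, -0.0, 0.001]
force: [-0.6, 0.1, 5.9]
finger_gap: 0.188
gripper_force: 61.2
```

Call:
drive_tool(plan=[[0,0,-0.02,0,0,0,-1],[0,0,-0.04,0,0,0,-1],[0,0,-0.05,0,0,0,-1],[0,0,-0.05,0,0,0,-1],[0,0,-0.04,0,0,0,-1],[0,0,-0.02,0,0,0,-1],[0,0,0,0,0,0,-1],[0,0,0,0,0,0,-1],[0,0,0,0,0,0,-1]])

```text
t: 19.3
tcp_pos: [0.5944, 0.2922, 0.2428]
tool_rot: [-0.334, 0.943, 0.0, -0.003]
force: [-0.5, 0.1, -1.7]
finger_gap: 0.185
gripper_force: 60.4
```

Run:
```python
from h import *
from station import manip
from scipy.optimize import least_squares
manip.snapshot("wrist"); st=manip.sense(); log(st); print(st["tcp_pos"],st["tool_rot"],st["finger_gap"],st["ft_torque"])
D=np.loadtxt("qlog.txt"); s0=[1.06751248,.528453,1.433903,0,1.1813765,-.178485,.19907845,.59172947,.24434136,.161686647,.98684157,-.001,-.00036]
D=np.vstack([D,s0,[.38,.54,1.79,0,.8,-.87,.43143,.29125,.14104,.162,.987,0,0],[-.73,.58,1.71,0,.86,-1.98,.47765,-.2801,.13844,.162,.987,0,0]])
def f(p):
    o=[]
    for r in D:
        q=r[:6]; rad=np.sqrt(r[6]**2+r[7]**2-p[4]**2)
        a=q[1]+q[2]
        o+=[p[0]+p[1]*np.sin(q[1])+p[2]*np.sin(a)-rad, p[3]+p[1]*np.cos(q[1])+p[2]*np.cos(a)-r[8], .5*(np.arctan2(r[7],r[6])-np.arcsin(p[4]/np.hypot(r[6],r[7]))-q[0])]
    return np.array(o)
s=least_squares(f,[0,.3,.4,.1,.111]); print(s.x,abs(s.fun).reshape(-1,3).max(1))
for n in("top","scene"):
    i=manip.snapshot(n); np.savez(f"{n}1.npz",**i); cv2.imwrite(f"pics/{n}1.png",i["image"][:,:,::-1])
```

```text
[0.59448426 0.29211595 0.24266716] [-3.33675261e-01  9.42684274e-01  1.57379971e-04 -2.67470219e-03] 0.19308155122389595 [ 0.01730611  0.0080318  -0.00724537]
[-0.11867546  0.69675176  0.39324447 -0.19594721  0.11037009] [0.00345505 0.00047333 0.01741485 0.01838002 0.01610195 0.01640253]
```

Call:
drive_tool(plan=[[0.039,-0.0257,0,0,0,0,-1],[0.039,-0.0257,0,0,0,0,-1],[0.039,-0.0257,0,0,0,0,-1],[0.039,-0.0257,0,0,0,0,-1],[0.039,-0.0257,0,0,0,0,-1],[0.039,-0.0257,0,0,0,0,-1],[0,0,0,0,0,8.5,-1],[0,0,0,0,0,8.5,-1],[0,0,0,0,0,8.5,-1],[0,0,0,0,0,8.5,-1]])

```text
t: 20.45
tcp_pos: [0.5108, 0.0252, 0.2448]
tool_rot: [-0.04, 0.999, 0.0, -0.001]
force: [-1.2, -0.2, -2.4]
finger_gap: 0.191
gripper_force: 60.4
```

Call:
drive_tool(plan=[[0,0,0,0,0,8.5,-1],[0,0,0,0,0,8.5,-1],[0,0,0,0,0,8.5,-1],[0,0,0,0,0,8.5,-1],[0,0,0,0,0,8.5,-1],[0,0,0,0,0,8.5,-1],[0,0,0,0,0,8.5,-1],[0,0,0,0,0,8.5,-1],[0,0,0,0,0,8.5,-1],[0,0,0,0,0,8.5,-1]])

```text
t: 21.45
tcp_pos: [0.5108, 0.0255, 0.2447]
tool_rot: [0.645, 0.764, -0.0, -0.001]
force: [-1.2, 0.6, -1.2]
finger_gap: 0.187
gripper_force: 60.4
```

Call:
drive_tool(plan=[[0,0,0,0,0,8.5,-1],[0,0,0,-6,0,0,-1],[0,0,0,-6,0,0,-1],[0,0,0,-6,0,0,-1],[0,0,0,0,0,0,-1]])

```text
t: 21.95
tcp_pos: [0.5067, 0.0263, 0.2435]
tool_rot: [0.69, 0.708, 0.11, 0.106]
force: [-0.6, 0.2, -1.2]
finger_gap: 0.189
gripper_force: 60.4
```

```bash
cat >> h.py <<'E'
def final(az=.7,th=36.2,jet=(.5268,-.0991),zf=.19,off=(-.1245,0,.0271)):
    a,t=np.radians([az,th]); z=np.array([np.sin(t)*np.cos(a),np.sin(t)*np.sin(a),-np.cos(t)]); x=np.array([-np.sin(a),np.cos(a),0])
    Rm=np.stack([x,np.cross(z,x),z],1); return Rm, np.array([*jet,zf])-Rm@np.array(off)
E
python3 - <<'E'
from h import *
from station import manip
manip.snapshot("wrist"); st=manip.sense(); print(st["q"].round(3),st["tcp_pos"],st["tool_rot"].round(3))
Rf,p=final(); Rc=R.from_quat(st["tool_rot"]).as_matrix(); print("togo",(Rc.T@(p-st["tcp_pos"])).round(4),"rot",np.degrees(R.from_matrix(Rc.T@Rf).as_rotvec()).round(2))
E
```

```text
[-0.21   0.281  1.93   0.122  0.633 -0.323] [0.50901889 0.0257589  0.24446557] [0.69  0.707 0.111 0.107]
togo [-0.0006 -0.0097  0.0311] rot [-18.49  -0.4    0.66]
```

Call:
drive_tool(plan=[[0,-0.005,0.016,0,0,0.3,-1],[0,-0.005,0.015,0,-0.2,0.3,-1],[0,0,0,-4.6,-0.2,0,-1],[0,0,0,-4.6,0,0,-1],[0,0,0,-4.6,0,0,-1],[0,0,0,-4.6,0,0,-1],[0,0,0,0,0,0,-1],[0,0,0,0,0,0,-1],[0,0,0,0,0,0,-1],[0,0,0,0,0,0,-1]])

```text
t: 23.0
tcp_pos: [0.5143, 0.0322, 0.2138]
tool_rot: [0.672, 0.688, 0.201, 0.185]
force: [-0.1, -0.4, -1.3]
finger_gap: 0.189
gripper_force: 60.4
```

```bash
cat > chk.py <<'E'
from h import *
from station import manip
manip.snapshot("wrist"); st=manip.sense(); print(st["q"].round(3),st["tcp_pos"].round(4))
Rf,p=final(); Rc=R.from_quat(st["tool_rot"]).as_matrix(); print("togo",(Rc.T@(p-st["tcp_pos"])).round(4),"rot",np.degrees(R.from_matrix(Rc.T@Rf).as_rotvec()).round(2))
F=st["tcp_pos"]+Rc@[-.1245,0,.0271]
for n in("top","scene"):
    s=manip.snapshot(n); np.savez(f"{n}2.npz",**s); cv2.imwrite(f"pics/{n}2.png",s["image"][:,:,::-1])
    C=cloud(s); k=(s["z_map"]>0)&(np.linalg.norm(C-F,axis=-1)<.05)&(C[...,2]>.14)&(s["image"].max(2)<90)
    q=C[k].astype(float); c=q.mean(0)
    for _ in range(3): U=np.linalg.svd(q-c,full_matrices=0)[2]; n_=U[2]*np.sign(U[2][2]); r=(q-c)@n_; q=q[abs(r)<.004]; c=q.mean(0)
    off=Rc.T@(c-F); print(n,len(q),"back centre-F in tool",off.round(4),"back normal",n_.round(3),"expected",(-Rf[:,2]).round(3),"angle diff in tool",np.degrees(Rc.T@np.cross(n_,-Rf[:,2])).round(2))
E
python3 chk.py
```

```text
[-0.242  0.331  2.129  0.812  0.213 -1.024] [0.514  0.0323 0.2137]
togo [-0.0069 -0.0051 -0.0011] rot [-4.51 -1.29  0.29]
top 349 back centre-F in tool [ 0.0018  0.0039 -0.0092] back normal [-0.527 -0.047  0.849] expected [-0.591 -0.007  0.807] angle diff in tool [-4.34 -2.36  0.09]
scene 375 back centre-F in tool [ 0.0013  0.0078 -0.0095] back normal [-0.517 -0.009  0.856] expected [-0.591 -0.007  0.807] angle diff in tool [-5.04 -0.18 -0.1 ]
```

Call:
drive_tool(plan=[[-0.0014,-0.001,0,-0.9,-0.26,0,-1],[-0.0014,-0.001,0,-0.9,-0.26,0,-1],[-0.0014,-0.001,0,-0.9,-0.26,0.1,-1],[-0.0014,-0.001,0,-0.9,-0.26,0.1,-1],[-0.0014,-0.001,-0.001,-0.9,-0.26,0.1,-1],[0,0,0,0,0,0,-1],[0,0,0,0,0,0,-1],[0,0,0,0,0,0,-1],[0,0,0,0,0,0,-1]])

```text
t: 24.05
tcp_pos: [0.5092, 0.0251, 0.2117]
tool_rot: [0.668, 0.676, 0.221, 0.218]
force: [0.3, -0.5, -1.6]
finger_gap: 0.188
gripper_force: 60.4
```

```bash
python3 chk.py
```

```text
[-0.262  0.344  2.199  1.665  0.161 -1.889] [0.5091 0.0252 0.2117]
togo [ 0.      0.0003 -0.0001] rot [-0.02  0.01 -0.03]
top 359 back centre-F in tool [ 0.0023  0.0038 -0.0092] back normal [-0.576 -0.02   0.817] expected [-0.591 -0.007  0.807] angle diff in tool [-1.   -0.74  0.  ]
scene 347 back centre-F in tool [ 0.0013  0.0089 -0.009 ] back normal [-0.578  0.018  0.816] expected [-0.591 -0.007  0.807] angle diff in tool [-0.92  1.46 -0.  ]
```

Run:
```python
from h import *
from station import manip
st=manip.sense(); Rc=R.from_quat(st["tool_rot"]).as_matrix(); F=st["tcp_pos"]+Rc@[-.1245,0,.0271]
out=[]
for n in("top","scene"):
    s=load(n+"2.npz"); a=np.linspace(0,2*np.pi,60); pts=np.array([proj(s,F+Rc@[.041*np.cos(t),.041*np.sin(t),h]) for h in(0,-.010) for t in a])
    u,v=proj(s,F).astype(int); im=s["image"][v-35:v+35,u-45:u+45,::-1].copy(); k=6
    im=cv2.resize(im,None,fx=k,fy=k,interpolation=cv2.INTER_CUBIC)
    hull=cv2.convexHull(np.float32((pts-[u-45,v-35]+.5)*k)).astype(int); cv2.polylines(im,[hull],True,(0,255,0),1); 
    j=proj(s,(.5268,-.0991,.018)); cv2.circle(im,tuple(((j-[u-45,v-35]+.5)*k).astype(int)),5,(0,0,255),1); out.append(im)
cv2.imwrite("pics/chk.png",np.vstack(out)[:, :][::1]); cv2.imwrite("pics/chk.png",cv2.resize(np.hstack(out),(800,311)))
```

```text
(no output)
```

View pics/chk.png

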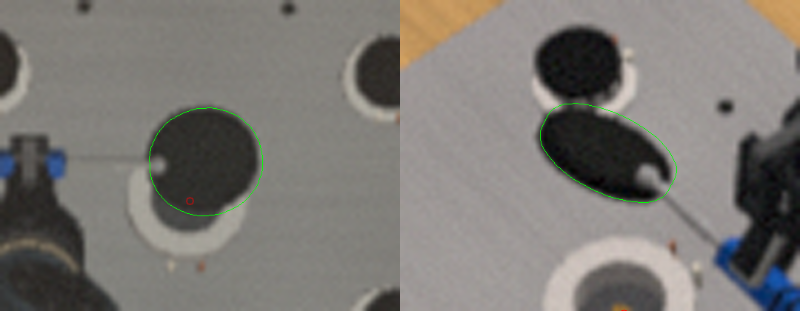

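The outline projected from the measured pose matches the head in both views: top near (205,160) and scene near (607,153). The mirror's roll in the grip shows no clear slip, and the arm is at the target pose.

```bash
python3 -c "
from station import manip
print(manip.sense()['qd'].round(3)); print(manip.sign_off())"
```

```text
[-0.     0.001 -0.     0.006 -0.001 -0.005]
the job is handed in; nothing more can be done
None
```

I handed the job in at about 24 s: both loose caps are seated on the bare burners (tops measured at 41 mm, as fitted), and the mirror is held still 19 cm above the worktop, centred over the jet and angled to the camera. I set that angle from measured positions and could not check it through the tripod camera; depth readings put it within about 1°.

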